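# Shut, power and start the ultrasonic ring cleaner

## Robot

A 6-joint arm with a two-finger parallel gripper is mounted at the origin on the work surface. World frame = base frame: x ahead of the robot, y to its left, z up, the work surface at z = 0. Lengths are in m, angles in rad, forces in N, time in s.
With the tool pointing down it reaches from about 0.35 to 0.8 m from the base axis. Payload 7.3 kg.
Tool frame: the origin (TCP) lies at the very end of the fingers, on their centre line; the grasp point (between the pads) lies 19 mm behind it; z points along the fingers, y is the direction in which the jaws open and shut (so a half turn about z gives the same grasp; the last joint's range is limited). The gripper opens to 85 mm and grips with 20 to 120 N. Pads are 22 mm wide; open, the fingers measure 114 mm over their backs; the gripper's body (76 mm by 85 mm) begins 54 mm behind the grasp point. The pads swing forward as they close: fully open they stand 13 mm farther back than shut.
Start: joints at [1.183, 0.342, 1.524, -0, 1.275, -0.146], TCP at [0.126, 0.51, 0.231] pointing down, gripper open.
Joint ranges: [-2.53, 2.53], [-0.77, 2.02], [0.04, 2.7], [-1, 4.14], [0.28, 2.66], [-3.11, 3.11]. Speed limits (rad/s): [2.57, 2.57, 3.14, 3.14, 3.14, 3.14].

## Interface

Orientations are given as a rotation vector (axis times angle).
In Python, from bench import robot gives the robot as it stands.
- The arm moves only by the tool apply_moves, never from a script. Its argument "increments" is text: rows parted by semicolons, each of 4 numbers parted by spaces: the shift along the tool's x, y, z in m, then the turn about the tool's z in rad. A call has exactly 5 rows; each row is the pose to reach, as a shift and turn from the pose measured when the call began, along the tool's axes at that moment; what a row does not reach only later rows make up. A row lasts 1/10 s, in which the tool goes at most 50 mm and 8.59 degrees, less where a joint would pass 70% of its speed; a pose out of reach is approached as far as the arm can. A call with a gripper value outside its range is refused whole. "fingers" is the finger opening in m, from 0 to 0.0854, set as the call begins (left out, the last holds). The fingers move at their own pace and stop on an object; the grip force is fixed at half the most. Time passes only in rows, so rows that repeat a pose let the fingers close, or fill a call up. It gives the time, the measured TCP pose, the force and the opening at its end, in the units of the state.
- robot.sense(): the state, without advancing time (a new reading comes with each control period).
- robot.get_image(name): name is "scene" or "side" or "wrist"; returns a dict with "frame" (420x560x3 uint8, blue, green, red), "fx", "fy", "cx", "cy" (pixels), "extrinsics" (4x4, takes a point from world to camera coordinates); the wrist camera has in their place "hand_eye" (4x4, takes a point from camera to tool coordinates, whose origin is the TCP and whose axes are the flange's). Camera axes: x right, y up, looking along -z (the intrinsics and any distortion apply to the point x, -y, -z); pixel columns grow to the right and rows downward; lengths in m; the calibration is good to about 2 mm. A picture is of the moment at which its call begins: read the wrist's pose just before it. There is no depth.
- robot.close_job(): hands the job in, once; it reports no verdict.
Trained networks look in the newest picture that a camera, given by its name, has taken for a name from the list of things; names that differ only in an ending like _2 or _b are one class to them, and where a whole thing is asked for, a point or a joint stands for the part that bears it (a point fixed in the world has none). Each returns a list of dicts, best first, with "confidence" (0 to 1); they miss things now and then, are a little off and sometimes report something else, mostly with a low value. They report only what shows in the picture. A call takes as long as a camera call.
- robot.find_in(camera, label): "pixel" ([column, row] in pixels, amid what is visible of it).
The state is a dict: "time_s": time; "qpos": joint angles; "qvel": joint speeds; "joint_efforts": joint torques, N m; "ee_pos": TCP position; "tcp_rot": TCP orientation; "ft_force": force on the tool from outside, world axes, zero at the start; "wrist_torque": the same for the moment, N m; "width": opening from 0.0 (shut) to 1.0 (fully open).
Only numpy, scipy, OpenCV 4.12 (cv2) and the standard library are available. Lean on these libraries where they do the work, as an engineer would, in place of code of your own. Each camera call takes 0.05 s, during which the arm holds its last target. There are 200 camera calls.

## Task

Get the jewellery cleaner going: push its blue lid fully shut, then push down the white-dot end of the orange power rocker so that it is fully on, then press the green start key all the way down and let it come up again. Do it in that order, by pushing only; do not press the red or the yellow key, and leave everything that stands around the cleaner where it is.

Things in the scene. Friction and masses are not known exactly. Their poses are not given: they have to be found in the camera images.
- cleaner: Ultrasonic jewellery cleaner, a white box 170 (x) x 335 (y) x 110 mm high, fixed to the bench; it stands at a different place and yaw each time. Origin at the centre of its underside; its own x points away from its front edge, y to its left, z up. The tank with the lid is on its left half (+y), the grey control plate on its right half (-y), level, 110 mm above the bench.
- lid (a joint): Angle of the lid, rad: 0 is shut flat on the tank, positive is open; it starts half open, between 0.65 and 1.0. A stiff hinge (about 0.3 N m) keeps it wherever it is left; pushing straight down on its blue outer face shuts it.
- lid_push (a point): Point on the blue outer face of the lid, midway between its ends, 110 mm from the hinge line; moves with the lid. The lid is a flat plate 166 mm along the cleaner's x, 155 mm from hinge to free edge, 8 mm thick; the outer face of the shut lid lies 118 mm above the bench.
- lid_hinge (a point): Middle of the lid's hinge line, which runs along the cleaner's x axis at the left (+y) end of the tank, 110 mm above the bench. The free edge of the open lid points up and towards the controls (-y).
- power_rocker (a joint): Angle of the power rocker, rad: 0 is off (end with the white dot up), 0.4 is fully on (that end down). It needs about 2.5 N on the dot, and stays where it is left.
- rocker_on (a point): Point on the rocker's top face at the white dot, 20 mm from the pivot; moves with the rocker. The rocker is an orange bar 56 mm long (along the cleaner's x) and 26 mm wide on the right side of the control plate, the dot on its far (+x) half; the dot goes down 8 mm from off to on. With the flat end of closed fingers standing over the dot, go down about 10 mm further than first touch at the most (rigid stop).
- start_key (a joint): Travel of the green key (the start key, to be pressed), m: 0 is up, 0.006 is fully down. Its spring takes 1 N at the start and 4 N fully down, and raises it again when it is let go.
- start_key_top (a point): Centre of the top of the round green key, a cap 26 mm across in a black collar 42 mm across; up, the top stands 6 mm above the collar and 128 mm above the bench; fully down it is flush with the collar. The three keys stand in a row along the cleaner's x axis, 54 mm apart, 70 mm left of the rocker; which stands where differs each time.
- stop_key (a joint): Travel of the red key (the stop key, not to be pressed), m: 0 is up, 0.006 is fully down. Its spring takes 1 N at the start and 4 N fully down, and raises it again when it is let go.
- stop_key_top (a point): Centre of the top of the round red key, a cap 26 mm across in a black collar 42 mm across; up, the top stands 6 mm above the collar and 128 mm above the bench; fully down it is flush with the collar. The three keys stand in a row along the cleaner's x axis, 54 mm apart, 70 mm left of the rocker; which stands where differs each time.
- heat_key (a joint): Travel of the yellow key (the heater key, not to be pressed), m: 0 is up, 0.006 is fully down. Its spring takes 1 N at the start and 4 N fully down, and raises it again when it is let go.
- heat_key_top (a point): Centre of the top of the round yellow key, a cap 26 mm across in a black collar 42 mm across; up, the top stands 6 mm above the collar and 128 mm above the bench; fully down it is flush with the collar. The three keys stand in a row along the cleaner's x axis, 54 mm apart, 70 mm left of the rocker; which stands where differs each time.
- ring_cone: Bystander, loose: wooden ring cone on a 48 mm foot, 77 mm tall; origin at its underside. Not to be moved.
- loupe: Bystander, loose: black loupe, a 34 mm disc 28 mm tall; origin at its underside. Not to be moved.
- ring_box: Bystander, loose: blue ring box 50 x 50 x 40 mm; origin at its underside. Not to be moved.
- jar: Bystander, loose: small jar 52 mm across, 75 mm tall, with a brass lid; origin at its underside. Not to be moved.
- bangle: Bystander, loose: steel bangle 68 mm across, 10 mm tall, lying flat; origin at its underside. Not to be moved.
- hammer: Bystander, loose: hammer 200 mm long, lying along its own x axis; origin on its underside. Not to be moved.
- wax_block: Bystander, loose: yellow wax block 70 x 45 x 28 mm; origin at its underside. Not to be moved.

How it is judged:
On the way, in this order (a step that is already met when the one before it is completed fails the run):
1. the lid is shut (value of joint lid below 0.05 rad), for 0.1 s.
2. the power rocker is on, with the lid shut (value of joint lid below 0.05 rad and value of joint power_rocker above 0.3 rad), for 0.1 s.
3. the green key is pressed down, with the lid shut and the power on (all of step 2 and value of joint start_key above 0.0045 m), for 0.06 s.
At the end, for the whole second after the job is handed in: lid shut (within 0.05 rad), rocker on (over 0.3 of 0.4 rad), all three keys up again (within 1.5 mm), every bystander within 20 mm of where it stood (all of step 2 and value of joint each of start_key, stop_key, heat_key below 0.0015 m and distance of each of ring_cone, loupe, ring_box, jar, bangle, hammer, wax_block from where it was at the start of the episode below 0.02 m); the robot touches nothing.
It fails at once if the red or the yellow key is pressed (value of joint any of stop_key, heat_key above 0.003 m).
It fails at once if the green key is pressed before the lid is shut and the power is on (value of joint start_key above 0.003 m and (not (value of joint lid below 0.05 rad) or not (value of joint power_rocker above 0.3 rad))).
It fails at once if the power is switched on while the lid is still open (value of joint power_rocker above 0.3 rad and value of joint lid above 0.1 rad).
It fails at once if the lid is lifted further open instead of pushed shut (value of joint lid above 1.15 rad).
It fails at once if a bystander is moved, lifted or carried (distance of any of ring_cone, loupe, ring_box, jar, bangle, hammer, wax_block from where it was at the start of the episode above 0.02 m).
It also fails if it takes over 43 s, if anything falls off the work surface, if the arm or the gripper's body presses on something with over 40 N, if the wrist force passes 120 N, or if a joint passes its speed limit or range.

## Working session

There is one attempt and no reset: what is moved stays moved. The work goes in short steps, Python scripts to look and compute and a tool call to move; the robot and the scene stay as the last step left them, time stands still between calls to the robot, and variables do not carry over. Pictures are saved under pics/ and viewed, about 8 in all and at most 12, crops included, and the job is handed in when it is done.

Besides the shell and the picture viewer there is one more tool, called after ">>>" as name(argument=value, ...) on one line, values as JSON. apply_moves: Moves the arm, as the interface text tells. Its arguments: {"type":"object","properties":{"increments":{"type":"string"},"fingers":{"type":"number"}},"required":["increments"]}

```bash
mkdir -p pics; ls
cat > h.py <<'E'
import numpy as np, cv2, json
from bench import robot
from scipy.spatial.transform import Rotation as R
def cam(name):
    s=robot.sense(); im=robot.get_image(name)
    if 'extrinsics' in im: W=np.linalg.inv(np.array(im['extrinsics']))
    else:
        T=np.eye(4);T[:3,:3]=R.from_rotvec(s['tcp_rot']).as_matrix();T[:3,3]=s['ee_pos']
        W=T@np.array(im['hand_eye'])
    return im,W
def ray(im,W,p):
    d=np.array([(p[0]-im['cx'])/im['fx'],-(p[1]-im['cy'])/im['fy'],-1.])
    return W[:3,3],W[:3,:3]@d
def onz(im,W,p,z):
    o,d=ray(im,W,p); return o+d*(z-o[2])/d[2]
def proj(im,W,P):
    c=np.linalg.inv(W)@np.append(P,1); return [im['cx']+im['fx']*c[0]/-c[2], im['cy']-im['fy']*c[1]/-c[2]]
E
python3 - <<'E'
from h import *
s=robot.sense();print({k:np.round(v,3).tolist() for k,v in s.items()})
Z=dict(lid_hinge=.11,start_key_top=.128,stop_key_top=.128,heat_key_top=.128,rocker_on=.128,lid_push=.18,ring_cone=.03,loupe=.02,ring_box=.03,jar=.04,bangle=.005,hammer=.01,wax_block=.02)
for n in ['scene','side','wrist']:
    im,W=cam(n);cv2.imwrite(f'pics/{n}0.png',im['frame']);print(n,{k:v for k,v in im.items() if k not in('frame','extrinsics','hand_eye')},np.round(W[:3,3],2))
    for l,z in Z.items():
        r=robot.find_in(n,l)
        for d in r[:2]: print(' ',l,np.round(d['pixel'],1),round(d['confidence'],2),np.round(onz(im,W,d['pixel'],z),3))
print(robot.sense()['time_s'])
E
```

```text
pics
{'time_s': 0.0, 'qpos': [1.183, 0.343, 1.525, -0.0, 1.275, -0.146], 'qvel': [0.001, -0.0, -0.002, -0.0, -0.001, 0.0], 'joint_efforts': [0.0, -43.369, -24.601, -0.0, 0.008, -0.0], 'ee_pos': [0.126, 0.509, 0.231], 'tcp_rot': [-0.379, -3.118, 0.002], 'ft_force': [0.913, -0.811, -0.666], 'wrist_torque': [-0.007, -0.019, 0.006], 'width': 1.003}
scene {'fx': 496.9476662836519, 'fy': 496.9476662836519, 'cx': 265.953123642058, 'cy': 210.95426681380556} [ 1.03 -0.23  1.02]
  lid_hinge [243.  225.9] 0.68 [ 0.6   -0.025  0.11 ]
  stop_key_top [211.8 226.4] 0.42 [ 0.578 -0.084  0.128]
  heat_key_top [223.2 247.4] 0.61 [ 0.631 -0.086  0.128]
  heat_key_top [277.3 177.3] 0.61 [0.544 0.09  0.128]
  rocker_on [180.2 246. ] 0.76 [ 0.586 -0.158  0.128]
  lid_push [278.4 177.8] 0.73 [0.574 0.073 0.18 ]
  lid_push [183.1 245.1] 0.15 [ 0.613 -0.156  0.18 ]
  ring_cone [238.9 166.6] 0.48 [0.417 0.062 0.03 ]
  loupe [212.8 188.3] 0.61 [ 0.434 -0.018  0.02 ]
  ring_box [152.1 211.8] 0.61 [ 0.427 -0.168  0.03 ]
  jar [120.9 284.6] 0.73 [ 0.56  -0.295  0.04 ]
  bangle [209.9 319.5] 0.83 [ 0.708 -0.168  0
[... 610 characters left out ...]
.128]
  heat_key_top [342.5 236.6] 0.46 [ 0.631 -0.087  0.128]
  rocker_on [343.4 274.3] 0.78 [ 0.583 -0.162  0.128]
  rocker_on [314.8 250.7] 0.59 [ 0.574 -0.099  0.128]
  lid_push [259.4 173.3] 0.62 [0.563 0.071 0.18 ]
  ring_cone [187.7 274.7] 0.81 [0.414 0.048 0.03 ]
  ring_cone [311.1 248.7] 0.73 [0.64  0.019 0.03 ]
  loupe [215.6 302.9] 0.73 [ 0.437 -0.027  0.02 ]
  ring_box [246.7 370.1] 0.67 [ 0.43  -0.176  0.03 ]
  jar [380.2 392.2] 0.93 [ 0.563 -0.286  0.04 ]
  jar [311.4 248.1] 0.49 [0.635 0.009 0.04 ]
  bangle [414.  313.3] 0.79 [ 0.72  -0.175  0.005]
wrist {'fx': 302.13937729321134, 'fy': 302.13937729321134, 'cx': 279.4048425108987, 'cy': 210.74707058877894} [0.06 0.53 0.37]
2.1
```

View pics/scene0.png

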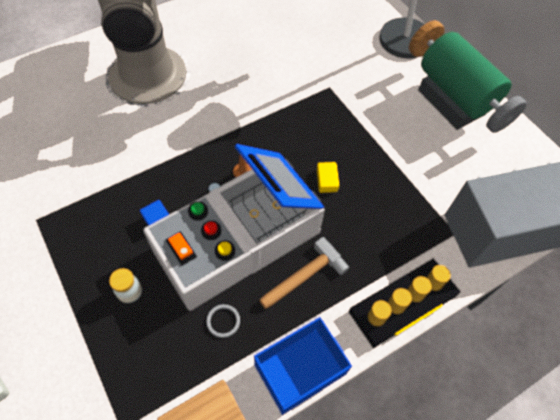

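View pics/side0.png

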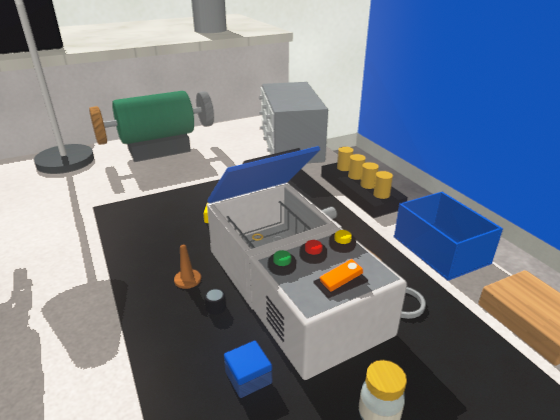

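Scene: green (198,209), red (211,229), yellow (225,249), rocker (179,247). Side: green (282,258), red (314,247), yellow (343,237), white dot about (352,267). Next I segment the colours, triangulate, and look at a crop.

```bash
cat > key.py <<'E'
from h import *
def blob(f,hs,roi,smin=120,vmin=80):
    hsv=cv2.cvtColor(f,cv2.COLOR_BGR2HSV);m=np.zeros(f.shape[:2],np.uint8)
    for a,b in hs: m|=cv2.inRange(hsv,(a,smin,vmin),(b,255,255))
    k=np.zeros_like(m);x0,y0,x1,y1=roi;k[y0:y1,x0:x1]=m[y0:y1,x0:x1]
    n,l,st,c=cv2.connectedComponentsWithStats(k);i=1+np.argmax(st[1:,4]);return c[i],st[i]
C=dict(green=[(50,85)],red=[(0,5),(172,180)],yellow=[(22,32)],orange=[(7,17)])
E
python3 - <<'E'
from key import *
rois={'scene':(165,195,240,265),'side':(265,225,370,300)}
z=dict(green=.126,red=.126,yellow=.126,orange=.126);out={}
for n in rois:
    im,W=cam(n);f=im['frame']
    for c in C:
        p,st=blob(f,C[c],rois[n]);out.setdefault(c,[]).append((im,W,p));print(n,c,np.round(p,1),st,np.round(onz(im,W,p,z[c]),4))
    x0,y0,w,h=(140,130,200,190) if n=='scene' else (195,130,220,220)
    cv2.imwrite(f'pics/{n}1.png',cv2.resize(f[y0:y0+h,x0:x0+w],None,fx=3,fy=3,interpolation=cv2.INTER_CUBIC)[:600])
for c,v in out.items():
    A=np.zeros((3,3));b=np.zeros(3)
    for im,W,p in v:
        o,d=ray(im,W,p);d/=np.linalg.norm(d);M=np.eye(3)-np.outer(d,d);A+=M;b+=M@o
    print(c,np.round(np.linalg.solve(A,b),4))
E
```

```text
scene green [196.6 207.9] [191 203  12  11 111] [ 0.5234 -0.0911  0.126 ]
scene red [210.1 227.6] [204 221  13  14 146] [ 0.578  -0.0879  0.126 ]
scene yellow [224.1 248. ] [217 241  15  15 166] [ 0.6321 -0.0849  0.126 ]
scene orange [179.8 245.5] [168 233  25  27 353] [ 0.5833 -0.1577  0.126 ]
side green [281.8 257.9] [274 251  17  15 219] [ 0.5243 -0.0907  0.126 ]
side red [313.2 247. ] [305 240  18  15 220] [ 0.5783 -0.0878  0.126 ]
side yellow [342.7 236.5] [334 230  18  14 212] [ 0.6326 -0.0845  0.126 ]
side orange [342.2 275.8] [320 259  43  33 566] [ 0.5809 -0.1621  0.126 ]
green [ 0.5239 -0.0913  0.1267]
red [ 0.5781 -0.088   0.1262]
yellow [ 0.6323 -0.0849  0.1264]
orange [ 0.5826 -0.1583  0.1232]
```

View pics/scene1.png

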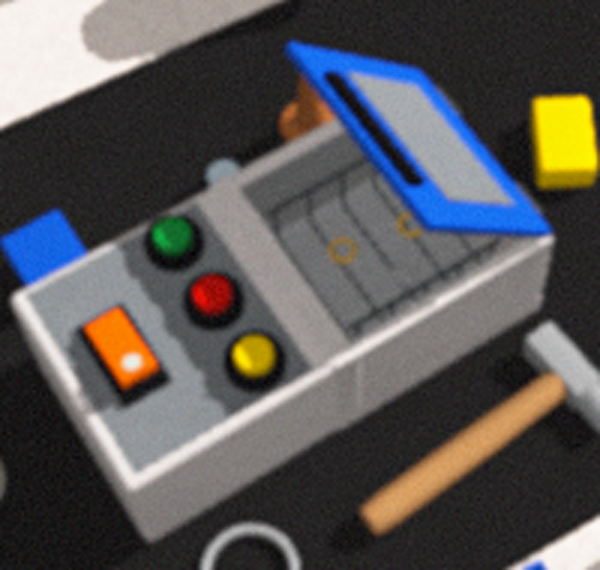

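View pics/side1.png

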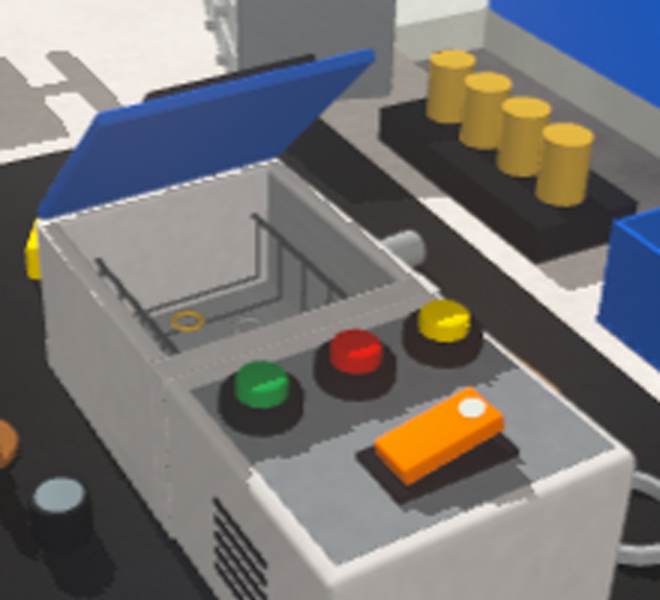

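Blue lid: hinge side scene crop (415,68)-(550,235), free edge (288,42)-(430,227). White dot: scene crop (132,362), side crop (472,407).

Run:
```python
from key import *
sc=cam('scene');sd=cam('side')
def full(c,n): return (np.array(c)/3+([140,130] if n else [195,130])-0.33)
def tri(a,b):
    A=np.zeros((3,3));v=np.zeros(3)
    for (im,W),p in((sc,full(a,1)),(sd,full(b,0))):
        o,d=ray(im,W,p);d/=np.linalg.norm(d);M=np.eye(3)-np.outer(d,d);A+=M;v+=M@o
    return np.linalg.solve(A,v)
u=np.array([.9983,.059]);v=np.array([-.059,.9983]);red=np.array([.578,-.088])
for n,a,b in [('dot',(132,362),(472,407)),('freeF',(288,42),(100,115)),('freeB',(430,227),(373,52)),('hingF',(415,68),(40,215)),('hingB',(550,235),(278,160))]:
    P=tri(a,b);q=P[:2]-red;print(n,np.round(P,4),'local rel red',np.round([q@u,q@v],4))
for n,p,z in[('hingB scene',(550,235),.112),('boxRF scene',(12,297),.11),('boxRB',(130,488),.11)]:
    P=onz(*sc,full(p,1),z);q=P[:2]-red;print(n,np.round(P,3),np.round([q@u,q@v],4))
for n,p,z in[('hingF side',(40,215),.112),('boxRF side',(332,575),.11),('boxRB',(628,455),.11)]:
    P=onz(*sd,full(p,0),z);q=P[:2]-red;print(n,np.round(P,3),np.round([q@u,q@v],4))
s=robot.sense();M=R.from_rotvec(s['tcp_rot']).as_matrix();print(np.round(M,3))
def goto(P): print(P,np.round(M.T@(np.array(P)-s['ee_pos']),3))
```

```text
dot [ 0.6001 -0.1563  0.1331] local rel red [ 0.0181 -0.0695]
freeF [0.4904 0.0239 0.2276] local rel red [-0.0808  0.1169]
freeB [0.6547 0.0333 0.2252] local rel red [0.0837 0.1165]
hingF [0.483  0.1286 0.1164] local rel red [-0.0821  0.2218]
hingB [0.6492 0.1387 0.1095] local rel red [0.0844 0.2221]
hingB scene [0.649 0.139 0.112] [0.0838 0.2229]
boxRF scene [ 0.504 -0.204  0.11 ] [-0.081  -0.1114]
boxRB [ 0.668 -0.194  0.11 ] [ 0.0835 -0.1111]
hingF side [0.486 0.133 0.112] [-0.0792  0.2262]
boxRF side [ 0.503 -0.2    0.11 ] [-0.0817 -0.1073]
boxRB [ 0.663 -0.195  0.11 ] [ 0.0788 -0.1116]
[[-0.971  0.24   0.   ]
 [ 0.24   0.971  0.   ]
 [-0.     0.    -1.   ]]
```

>>> apply_moves(increments="0 0 -0.045 -0.1; -0.02 -0.012 -0.08 -0.2; -0.06 -0.036 -0.08 -0.3; -0.1 -0.06 -0.08 -0.302; -0.14 -0.084 -0.08 -0.302", fingers=0)

```text
time_s: 2.8
ee_pos: [0.2423, 0.3935, 0.3116]
tcp_rot: [-0.097, 3.139, 0.001]
ft_force: [0.5, 1.1, -0.3]
width: 0.149
```

>>> apply_moves(increments="-0.03 -0.034 0 0; -0.06 -0.068 0 0; -0.09 -0.102 0 0; -0.12 -0.136 0 0; -0.15 -0.17 0 0")

```text
time_s: 3.3
ee_pos: [0.4035, 0.2315, 0.3119]
tcp_rot: [-0.096, 3.139, 0.002]
ft_force: [1.0, 0.7, -0.3]
width: -0.002
```

>>> apply_moves(increments="-0.03 -0.034 0 0; -0.06 -0.068 0 0; -0.09 -0.102 0 0; -0.12 -0.136 0 0; -0.15 -0.17 0 0")

```text
time_s: 3.8
ee_pos: [0.5647, 0.0694, 0.312]
tcp_rot: [-0.096, 3.139, 0.002]
ft_force: [0.9, 1.2, -0.1]
width: -0.003
```

>>> apply_moves(increments="-0.004 0 0.04 0; -0.004 0 0.075 0; -0.004 0 0.095 0; -0.004 0 0.11 0; -0.004 0 0.12 0")

```text
time_s: 4.3
ee_pos: [0.5685, 0.0697, 0.1906]
tcp_rot: [0.096, -3.14, -0.002]
ft_force: [-0.1, 0.3, 2.8]
width: -0.003
```

>>> apply_moves(increments="0 0 0.015 0; 0 0 0.03 0; 0 0 0.04 0; 0 0 0.05 0; 0 0 0.06 0")

```text
time_s: 4.8
ee_pos: [0.569, 0.0696, 0.1307]
tcp_rot: [-0.096, 3.139, 0.001]
ft_force: [0.4, -2.0, 3.2]
width: 0.001
```

>>> apply_moves(increments="0 0 0.006 0; 0 0 0.011 0; 0 0 0.013 0; 0 0 0.014 0; 0 0 0.014 0")

```text
time_s: 5.3
ee_pos: [0.5691, 0.0694, 0.1185]
tcp_rot: [-0.096, 3.138, 0.001]
ft_force: [-5.8, -2.1, 14.0]
width: 0.002
```

>>> apply_moves(increments="0 0 -0.045 0; -0.003 -0.035 -0.05 0; -0.006 -0.08 -0.05 0; -0.01 -0.125 -0.05 0; -0.014 -0.17 -0.05 0")

```text
time_s: 5.8
ee_pos: [0.5933, -0.1005, 0.1683]
tcp_rot: [-0.097, 3.138, 0.002]
ft_force: [0.3, 0.0, -0.2]
width: 0.0
```

>>> apply_moves(increments="-0.002 -0.04 0 0; -0.0045 -0.0575 0 0; -0.0045 -0.0575 0 0; -0.0045 -0.0575 0 0; -0.0045 -0.0575 0 0")

```text
time_s: 6.3
ee_pos: [0.6012, -0.1558, 0.1681]
tcp_rot: [-0.1, 3.138, 0.003]
ft_force: [0.1, -0.9, -0.8]
width: 0.0
```

Run:
```python
from key import *
im,W=cam('scene');im2,W2=cam('side')
cv2.imwrite('pics/a2.png',np.vstack([cv2.resize(im['frame'][120:320,130:350],None,fx=2,fy=2)[:300],cv2.resize(im2['frame'][150:300,195:415],None,fx=2,fy=2)]))
print(robot.sense())
```

```text
{'time_s': 6.4, 'qpos': array([-0.37808131,  0.56791783,  1.33500599,  0.00234709,  1.23713668,
       -2.01349358]), 'qvel': array([-0.00179654,  0.00128109, -0.00345574, -0.00212697, -0.00116993,
       -0.0022992 ]), 'joint_efforts': array([-2.82387575e-01, -5.40657234e+01, -2.41803986e+01,  1.62377404e-03,
       -8.14341009e-03,  6.07173322e-03]), 'ee_pos': array([ 0.60136989, -0.15590401,  0.16840997]), 'tcp_rot': array([-1.00203562e-01,  3.13770232e+00,  2.23325294e-03]), 'ft_force': array([ 0.32803506, -0.03880086, -0.70762274]), 'wrist_torque': array([0.0176459 , 0.01890221, 0.01288672]), 'width': -0.0015759865564150407}
```

View pics/a2.png

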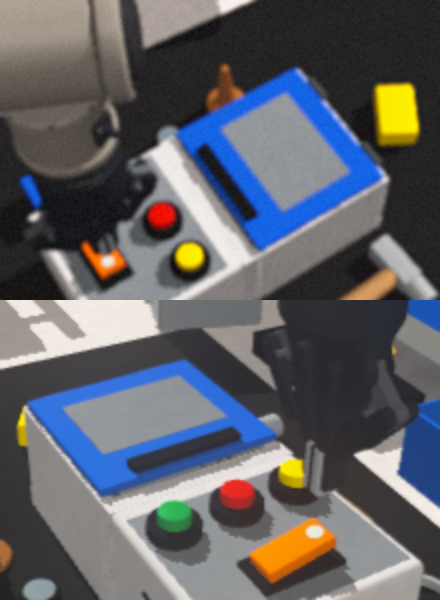

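Lid is flat shut and the fingers stand over the rocker's dot end (side crop ~(313,490), dot (314,532)). Going down.

>>> apply_moves(increments="0 0 0.02 0; 0 0 0.03 0; 0 0 0.033 0; 0 0 0.035 0; 0 0 0.035 0")

```text
time_s: 6.9
ee_pos: [0.6017, -0.1557, 0.1337]
tcp_rot: [-0.101, 3.137, 0.002]
ft_force: [0.5, -0.1, 0.7]
width: -0.002
```

>>> apply_moves(increments="0 0 0.001 0; 0 0 0.002 0; 0 0 0.003 0; 0 0 0.004 0; 0 0 0.004 0")

```text
time_s: 7.4
ee_pos: [0.6021, -0.1559, 0.13]
tcp_rot: [-0.101, 3.136, 0.001]
ft_force: [0.7, 0.0, 2.2]
width: -0.004
```

>>> apply_moves(increments="0 0 0.001 0; 0 0 0.002 0; 0 0 0.003 0; 0 0 0.004 0; 0 0 0.004 0")

```text
time_s: 7.9
ee_pos: [0.6028, -0.156, 0.1262]
tcp_rot: [-0.1, 3.135, 0.001]
ft_force: [4.3, 0.7, 4.4]
width: -0.002
```

>>> apply_moves(increments="0 0 0.001 0; 0 0 0.002 0; 0 0 0.002 0; 0 0 0.002 0; 0 0 0.002 0")

```text
time_s: 8.4
ee_pos: [0.6029, -0.156, 0.1259]
tcp_rot: [-0.101, 3.133, -0.0]
ft_force: [0.2, 2.3, 12.7]
width: -0.002
```

Rigid stop reached. Up and over to the green key.

>>> apply_moves(increments="0 0 -0.035 0; 0.015 0.014 -0.04 0; 0.045 0.042 -0.04 0; 0.075 0.0693 -0.04 0; 0.075 0.0693 -0.04 0")

```text
time_s: 8.9
ee_pos: [0.5174, -0.0885, 0.1637]
tcp_rot: [0.104, -3.137, -0.005]
ft_force: [-0.4, -0.2, -1.0]
width: 0.003
```

Run:
```python
from key import *
im,W=cam('scene');im2,W2=cam('side')
s=robot.sense();print(s['ee_pos'],s['tcp_rot'],s['ft_force'],proj(im2,W2,s['ee_pos']))
cv2.imwrite('pics/a3.png',np.vstack([cv2.resize(im['frame'][120:320,130:350],None,fx=2,fy=2)[:300],cv2.resize(im2['frame'][150:300,195:415],None,fx=2,fy=2)]))
```

```text
[ 0.52208258 -0.0912417   0.16486888] [-1.02017561e-01  3.13585251e+00  4.92134478e-05] [ 0.5874518  -0.21842876 -0.9406106 ] [np.float64(280.63701346512073), np.float64(236.53520361037542)]
```

View pics/a3.png

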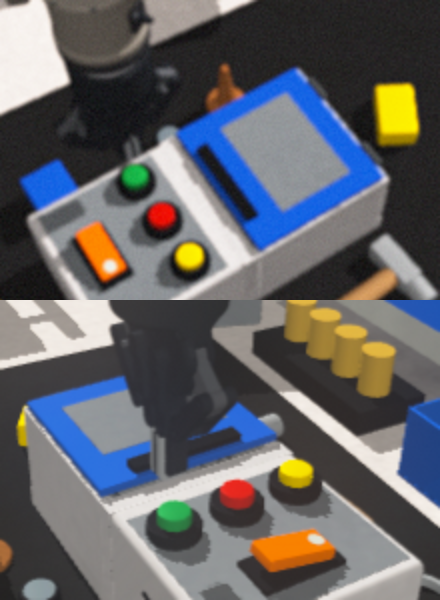

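The rocker now tilts down at the dot, the lid is shut, and the tip stands over the green key (side crop (168,472), predicted (171,473)). Pressing it.

>>> apply_moves(increments="-0.0015 0 0.015 0; -0.0015 0 0.027 0; -0.0015 0 0.033 0; -0.0015 0 0.035 0; -0.0015 0 0.035 0")

```text
time_s: 9.5
ee_pos: [0.5236, -0.0915, 0.1296]
tcp_rot: [-0.102, 3.137, 0.0]
ft_force: [-1.9, -0.6, 1.6]
width: -0.003
```

>>> apply_moves(increments="0 0 0.003 0; 0 0 0.005 0; 0 0 0.007 0; 0 0 0.008 0; 0 0 0.0085 0")

```text
time_s: 10.0
ee_pos: [0.5242, -0.0916, 0.1254]
tcp_rot: [-0.102, 3.133, -0.002]
ft_force: [-12.0, 2.9, 35.9]
width: -0.0
```

Run:
```python
from key import *
im2,W2=cam('side');im,W=cam('wrist');s=robot.sense();print(s['ee_pos'],s['ft_force'],s['wrist_torque'],s['time_s'])
a=cv2.resize(im2['frame'][210:310,250:380],None,fx=5,fy=5,interpolation=cv2.INTER_CUBIC)
cv2.imwrite('pics/a4.png',a);cv2.imwrite('pics/w4.png',im['frame'])
```

```text
[ 0.52414655 -0.09160827  0.12544917] [-11.47294593   2.43563082  33.31733806] [0.4888314  2.04236162 0.00991683] 10.1
```

View pics/a4.png

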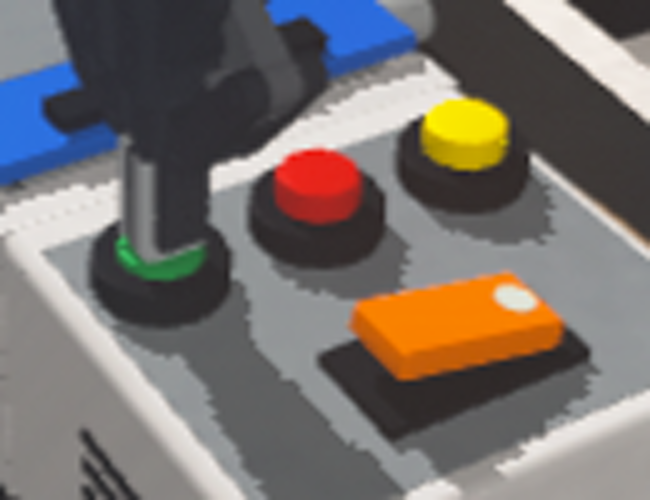

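Run:
```python
from key import *
a=cv2.imread('pics/side0.png');b=robot.get_image('side')['frame']
z=lambda f,x,y:cv2.resize(f[y-18:y+22,x-20:x+20],None,fx=9.9,fy=9.9,interpolation=cv2.INTER_NEAREST)
cv2.imwrite('pics/a5.png',np.hstack([z(a,282,260),z(b,282,260)]))
for n,f in(('before',a),('now',b)):
    print(n,blob(f,C['green'],(265,235,300,285),90,30))
```

```text
before (array([281.67659574, 257.95319149]), array([273, 250,  18,  16, 235], dtype=int32))
now (array([281.27272727, 262.19480519]), array([273, 257,  18,   9,  77], dtype=int32))
```

View pics/a5.png

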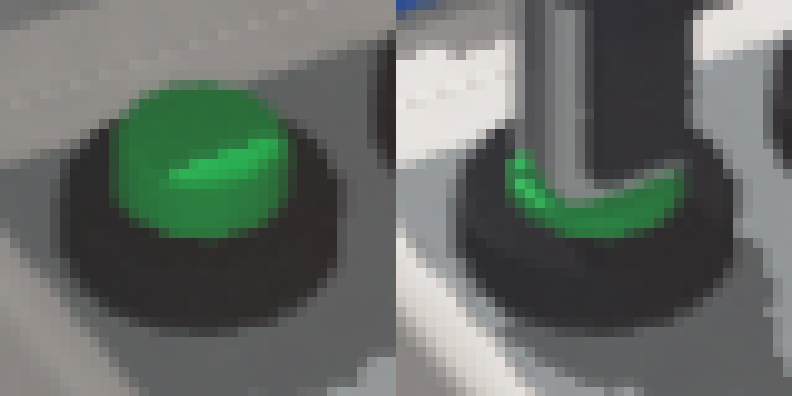

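The force (36 N, moment consistent with contact at the tip) says the key is on its stop. I'll check by measuring the spring on the way up.

>>> apply_moves(increments="0 0 0 0; 0 0 -0.001 0; 0 0 0.001 0; 0 0 0.001 0; 0 0 0.001 0")

```text
time_s: 10.65
ee_pos: [0.5245, -0.0917, 0.1258]
tcp_rot: [-0.102, 3.132, -0.003]
ft_force: [-5.8, 1.7, 15.5]
width: 0.004
```

>>> apply_moves(increments="0 0 -0.001 0; 0 0 -0.002 0; 0 0 -0.002 0; 0 0 -0.002 0; 0 0 -0.002 0")

```text
time_s: 11.15
ee_pos: [0.5245, -0.0917, 0.1276]
tcp_rot: [-0.102, 3.132, -0.003]
ft_force: [-0.9, -0.5, 3.0]
width: -0.003
```

>>> apply_moves(increments="0 0 -0.001 0; 0 0 -0.002 0; 0 0 -0.002 0; 0 0 -0.002 0; 0 0 -0.002 0")

```text
time_s: 11.65
ee_pos: [0.5245, -0.0916, 0.1295]
tcp_rot: [-0.102, 3.132, -0.003]
ft_force: [-2.0, 0.3, 1.7]
width: -0.004
```

>>> apply_moves(increments="0 0 -0.001 0; 0 0 -0.002 0; 0 0 -0.002 0; 0 0 -0.002 0; 0 0 -0.002 0")

```text
time_s: 12.15
ee_pos: [0.5245, -0.0917, 0.1315]
tcp_rot: [-0.102, 3.132, -0.003]
ft_force: [-0.7, -0.7, 0.5]
width: -0.002
```

The spring profile (3.0, 1.7, 0.5 N over 4 mm) puts touch at about 131.5 mm and the stop at 125.5 mm, so the full 6 mm was pressed. Retreating.

>>> apply_moves(increments="0 0 -0.03 0; 0 0 -0.07 0; 0 0 -0.11 0; 0 0 -0.15 0; 0 0 -0.15 0")

```text
time_s: 12.65
ee_pos: [0.5257, -0.0921, 0.2872]
tcp_rot: [-0.102, 3.121, -0.009]
ft_force: [0.2, -0.0, 0.1]
width: 0.001
```

Run:
```python
from key import *
im,W=cam('scene');im2,W2=cam('side');s=robot.sense();print(s['ee_pos'],s['ft_force'],s['time_s'])
f=im2['frame']
a=cv2.imread('pics/side0.png')
for c in('green','red','yellow'): print(c,[np.round(blob(g,C[c],(265,225,370,300))[0],1) for g in (a,f)])
for l in['ring_cone','loupe','ring_box','jar','bangle','hammer','wax_block']:
    print(l,[[np.round(d['pixel'],1) for d in robot.find_in(n,l)[:1]] for n in('scene','side')])
cv2.imwrite('pics/a6.png',np.hstack([im['frame'][100:400,100:400],f[100:400,160:460]]))
```

```text
[ 0.5235658  -0.09145791  0.28199311] [-0.4432946  -0.29827765 -1.21797078] 12.75
green [array([281.8, 257.9]), array([281.7, 257.8])]
red [array([313.2, 247. ]), array([313.3, 246.8])]
yellow [array([342.7, 236.5]), array([342.7, 236.4])]
ring_cone [[array([240.2, 163.4])], [array([186.4, 274.2])]]
loupe [[], [array([213.5, 304.4])]]
ring_box [[array([154.6, 212.1])], []]
jar [[array([123.1, 285.3])], [array([382.9, 395.1])]]
bangle [[array([227. , 307.3])], [array([339.4, 274.3])]]
hammer [[array([309.4, 272.4])], [array([329.4, 208. ])]]
wax_block [[array([329. , 173.7])], [array([203.1, 216.2])]]
```

View pics/a6.png

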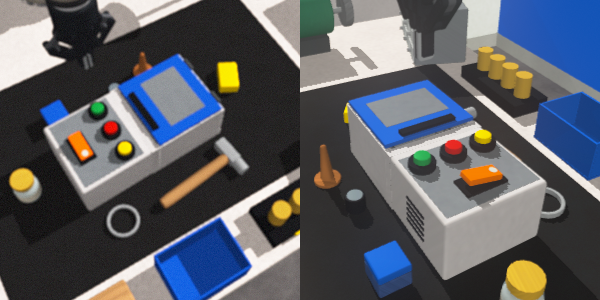

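The lid is flat, the rocker is on, all keys are up, and the bystanders are in place. The bangle at scene (223,320) is where it was, so the network's lower reading for it is an error.

```bash
python3 -c "
from bench import robot
print(robot.close_job())"
```

```text
the job is handed in; nothing more can be done
None
```

The job is done and handed in after about 13 s of robot time. I pushed the lid shut, then the white-dot end of the rocker down to its stop, then pressed the green key and let it come up again. The hand-in gives no verdict, so what follows rests on my own checks.

**Checks that agreed:**
- **Lid:** it met a firm stop at 118.5 mm with 14 N, and the pictures show it flat.
- **Rocker:** it met a rigid stop with 13 N, and the pictures show the dot end down.
- **Green key:** the spring force on the way up put first touch at about 131.5 mm and the stop at 125.5 mm, so it made the full 6 mm.
- **Keys afterwards:** all three are back within 0.2 pixel of where they started in the side image.
- **Bystanders:** they stand where they were in the last picture, and the gripper is clear about 150 mm above the cleaner.

**Checks that disagreed:**
- The key's stop read about 3 mm higher than the stated 122 mm. I did not find the cause; I relied on the 6 mm of travel instead.
- The network's last finds for the bangle in both images, and its side-camera find for the hammer, were off. In the scene picture the bangle is where it was, and the scene find for the hammer is within 4 pixels of the first.

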